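# Set a pair of elbow crutches to the measured length

### The job

A carton has been left lying across this pair of crutches: put it flat into the empty grey stock tray. Then set both crutches to the patient's length, to the hole that brings each rubber foot nearest to the pointer on the rule, so that the two are equally long and both spring buttons have clicked fully out; leave the pointer and the other things on the table where they are.

Things in the scene. Friction and masses are not known exactly. Their poses are not given: they have to be found in the camera images.
- carton_c (a point): Centre of the flat white dressing carton, 180 mm (its x) x 60 mm (its y) x 50 mm high (its z), about 0.2 kg, that lies across the two crutches on top of their buttons; its underside starts 87.5 mm above the table. Light and rigid; grip it across its 60 mm width.
- tray_in (a point): Centre of the inner floor (4 mm above the table) of the empty grey open stock tray, which is fixed to the table: inside 242 mm (its x) x 137 mm (its y), rim 45 mm above the table.
- board: Wooden crutch-fitting board fixed to the table, 240 mm (x) x 820 mm (y) x 12 mm; origin on the table midway between the two buttons, y towards the hand grips. Two like elbow crutches lie on it side by side along y, 120 mm apart, clamped by their upper (inner) tubes 176 mm and more on the +y side of the buttons (clamps 111 mm high). Which of a and b lies nearer varies.
- pointer (a point): Middle of the pointer: a thin level steel rod, 170 mm long, across both crutches near their feet, 102 mm above the table (8 mm over the feet, which pass under it), on a black cursor on the rule between the crutches. It marks the measured length; axes as the board. At the start one foot falls short of it (towards +y) and the other stands past it, both by 22 to 68 mm.
- button_a (a point): Crutch a: fixed point on its tube's axis, 75 mm above the table, abreast of its spring button; x, y, z as the board. The button, a steel dome 10 mm wide, sticks out level on the +x side through a hole of the outer tube (25 mm thick, at least 25 mm more of it to the +y side of this point, plain and free). Fingers grip here from above, closing along x.
- leg_a (a joint): Lower leg of crutch a: the aluminium outer tube, sliding over the fixed inner tube that carries the button; 0 at the start, grows as the crutch is lengthened (towards -y), m. Six holes in a row, 30 mm apart; locked while the button is out in a hole. With the button pressed flush it gives way at about 8 to 12 N and then slides at about 3 N; it stops by itself where the button clicks out in the next hole, 30 mm on.
- pin_a (a joint): Spring button of crutch a: 0 fully out (4 mm proud), 0.004 flush, 0.006 under the tube's wall; 3 to 7 N. Squeeze the tube at the button so that a finger presses it flush (25 mm over all), and slide the gripped tube along: the button dips under the wall within some 5 mm. It pops out in the next hole, if no finger covers that, also half-way through a longer slide: squeeze anew for each hole.
- foot_a (a point): Crutch a: centre of the end face of its rubber foot (38 mm wide, 55 mm long, 75 mm above the table), carried by the lower leg; axes as the board.
- button_b (a point): Crutch b: fixed point on its tube's axis, 75 mm above the table, abreast of its spring button; x, y, z as the board. The button, a steel dome 10 mm wide, sticks out level on the +x side through a hole of the outer tube (25 mm thick, at least 25 mm more of it to the +y side of this point, plain and free). Fingers grip here from above, closing along x.
- leg_b (a joint): Lower leg of crutch b: the aluminium outer tube, sliding over the fixed inner tube that carries the button; 0 at the start, grows as the crutch is lengthened (towards -y), m. Six holes in a row, 30 mm apart; locked while the button is out in a hole. With the button pressed flush it gives way at about 8 to 12 N and then slides at about 3 N; it stops by itself where the button clicks out in the next hole, 30 mm on.
- pin_b (a joint): Spring button of crutch b: 0 fully out (4 mm proud), 0.004 flush, 0.006 under the tube's wall; 3 to 7 N. Squeeze the tube at the button so that a finger presses it flush (25 mm over all), and slide the gripped tube along: the button dips under the wall within some 5 mm. It pops out in the next hole, if no finger covers that, also half-way through a longer slide: squeeze anew for each hole.
- foot_b (a point): Crutch b: centre of the end face of its rubber foot (38 mm wide, 55 mm long, 75 mm above the table), carried by the lower leg; axes as the board.
- jar: Bystander: small white lidded jar, 44 mm across, 75 mm high, standing on the board between the two crutches; origin at the middle of its underside
- gel: Bystander: clear pump bottle, 68 mm across, 185 mm high with its pump; origin at the middle of its underside
- dressings: Bystander: ochre carton 75 x 150 x 62 mm; origin at the middle of its underside
- bowl: Bystander: steel bowl, 124 mm across, 45 mm high; origin at the middle of its underside
- tape: Bystander: roll of tape lying flat, 84 mm across, 25 mm high, on the board between the crutches; origin at the middle of its underside
- gauze: Bystander: white carton 55 x 110 x 75 mm; origin at the middle of its underside
- wrench: Bystander: open wrench, 150 mm long, lying flat; origin at the middle of its underside (x along its length)
- carton: the same carton: middle of its underside, axes as for carton_c

How it is judged:
By the outcome, as a careful person would: the job done as asked, in the order asked, and still so for the second after the job is handed in, with the robot touching nothing.
It also fails if it takes over 70 s, if anything falls off the work surface, if the arm or the gripper's body presses on something with over 40 N, if the wrist force passes 120 N, or if a joint passes its speed limit or range.

### The arm

A 6-joint arm with a two-finger parallel gripper is mounted at the origin on the work surface. World frame = base frame: x ahead of the robot, y to its left, z up, the work surface at z = 0. Lengths are in m, angles in rad, forces in N, time in s.
With the tool pointing down it reaches from about 0.225 to 0.875 m from the base axis. Payload 3.4 kg.
Tool frame: the origin (TCP) lies at the very end of the fingers, on their centre line; the grasp point (between the pads) lies 19 mm behind it; z points along the fingers, y is the line along which they close (so a half turn about z gives the same grasp; the last joint's range is limited). The gripper opens to 85 mm and grips with 20 to 120 N. Pads are 22 mm wide; open, the fingers measure 114 mm over their backs; the gripper's body (76 mm by 85 mm) begins 54 mm behind the grasp point. The pads swing forward as they close: fully open they stand 13 mm farther back than shut.
Start: joints at [-1.437, 0.276, 1.505, -0, 1.361, -0.121], TCP at [0.145, -0.556, 0.231] pointing down, gripper open.
Joint ranges: [-2.89, 2.89], [-0.75, 2.08], [0.22, 2.7], [-1.18, 4.32], [0.11, 2.71], [-2.7, 2.7]. Speed limits (rad/s): [2.57, 2.57, 3.14, 3.14, 3.14, 3.14].

### API

Orientations are given as a unit quaternion [w, x, y, z].
In Python, from rig import readout, vision, manip gives the robot as it stands.
- The arm moves only by the shell command python3 -m handwheel 'ROWS' [FORCE]. ROWS is JSON, a list of rows, each a list of 3 entries, a list of its own where there are three numbers: the shift along the tool's x, y, z in mm, then the turn, a rotation vector about the tool's x, y, z in units of 6 degrees (1.0 is 6 degrees), then the closure, from -1 (fully open) to 1 (shut), so that 0 is half open. A call has 1 to 20 rows; each row shifts and turns the commanded pose from where the row before left it, along the tool's axes as they then stand; what a row does not reach is not made up. A row lasts 1/8 s, in which the tool goes at most 62.5 mm and 10.7 degrees, less where a joint would pass 70% of its speed; a pose out of reach is approached as far as the arm can. A call is refused whole if a number of a shift passes 62.5 or a number of a turn 1, either way. A call with a gripper value outside its range is refused whole. The fingers move at their own pace and stop on an object; FORCE is the grip in N (left out, the last holds). Time passes only in rows, so rows that do not move let the fingers close. It gives the time, the measured TCP pose, the force, the opening and the grip force at its end, in the units of the state.
- readout.get_state(): the state, without advancing time (a new reading comes with each control period).
- vision.get_image(name): name is "scene" or "top" or "wrist"; returns the picture (384x512x3 uint8, blue, green, red); there is no depth.
- vision.camera_params(name): a dict with "intrinsics" (3x3 intrinsics, pixels), "rvec" (rotation vector, rad) and "tvec" (3), from world to camera coordinates, as OpenCV has them; the wrist camera has in their place "hand_eye" (4x4, takes a point from camera to tool coordinates, whose origin is the TCP and whose axes are the flange's). Camera axes: x right, y down, z forward; pixel columns grow to the right and rows downward; lengths in m; the calibration is good to about 2 mm. A picture is of the moment at which its call begins: read the wrist's pose just before it. camera_params takes no time and is no camera call.
- manip.sign_off(): hands the job in; it is judged then, once.
The state is a dict: "clock": time; "qpos": joint angles; "qd": joint speeds; "effort": joint torques, N m; "position": TCP position; "ee_rot": TCP orientation; "contact_force": force on the tool from outside, world axes, zero at the start; "moment": the same for the moment, N m; "width": finger opening in m; "gripper_force": force on a finger pad.
Only numpy, scipy, OpenCV 4.12 (cv2) and the standard library are available. Lean on these libraries where they do the work, as an engineer would, in place of code of your own. Each camera call takes 0.05 s, during which the arm holds its last target. There are 200 camera calls.

## Working session

There is one attempt and no reset: what is moved stays moved. The work goes in short steps, Python scripts to look and compute and a shell command to move; the robot and the scene stay as the last step left them, time stands still between calls to the robot, and variables do not carry over. Pictures are saved under pics/ and viewed, at most 10 in all, crops included, and the job is handed in when it is done.

```bash
mkdir -p pics
cat > h.py <<'E'
import numpy as np,cv2
from rig import readout,vision,manip
def cam(n):
    p=vision.camera_params(n);K=np.array(p["intrinsics"])
    if n!="wrist":
        R=cv2.Rodrigues(np.array(p["rvec"],float))[0];t=np.array(p["tvec"],float).ravel()
        return K,R,t
    s=readout.get_state();w,x,y,z=s["ee_rot"]
    from scipy.spatial.transform import Rotation as Ro
    T=np.eye(4);T[:3,:3]=Ro.from_quat([x,y,z,w]).as_matrix();T[:3,3]=s["position"]
    M=np.linalg.inv(T@np.array(p["hand_eye"]))
    return K,M[:3,:3],M[:3,3]
def unp(c,uv,z):
    K,R,t=c;d=R.T@np.linalg.inv(K)@np.array([uv[0],uv[1],1.]);o=-R.T@t
    return o+d*(z-o[2])/d[2]
def proj(c,P):
    K,R,t=c;q=K@(R@np.array(P,float)+t);return q[:2]/q[2]
E
python3 - <<'E'
from h import *
for n in("top","scene"):
    im=vision.get_image(n);cv2.imwrite(f"pics/{n}0.png",cv2.resize(im,(800,600),interpolation=cv2.INTER_CUBIC));cv2.imwrite(f"pics/{n}0raw.png",im)
    K,R,t=cam(n);print(n,K.tolist(),(-R.T@t))
print(readout.get_state())
E
```

```text
top [[396.17463356381063, 0.0, 249.10722776680367], [0.0, 396.17463356381063, 193.71774860921096], [0.0, 0.0, 1.0]] [ 0.5040342  -0.02217657  1.21643344]
scene [[361.10564227148865, 0.0, 256.0123413902047], [0.0, 361.10564227148865, 186.86720475834036], [0.0, 0.0, 1.0]] [ 0.95597322 -0.65844254  0.64868523]
{'clock': 0.1, 'qpos': array([-1.43701798e+00,  2.76527622e-01,  1.50599300e+00, -1.66512571e-05,
        1.36070828e+00, -1.21009048e-01]), 'qd': array([-2.65270444e-03,  7.34638009e-06, -2.68624379e-03, -1.86432106e-04,
       -8.86750743e-04, -3.13090753e-04]), 'effort': array([ 2.16823290e-03, -4.17697549e+01, -2.46403795e+01, -2.18830428e-04,
        5.73555561e-03,  7.05136909e-07]), 'position': array([ 0.14484397, -0.5559747 ,  0.23053396]), 'ee_rot': array([-8.18055485e-04,  9.91895838e-01,  1.27051082e-01, -1.33643810e-05]), 'contact_force': array([0.3668062 , 0.2847695 , 0.31073164]), 'moment': array([0.01583327, 0.08405651, 0.00081191]), 'gripper_force': 0.0, 'width': 0.0857157158241776}
```

View pics/top0.png

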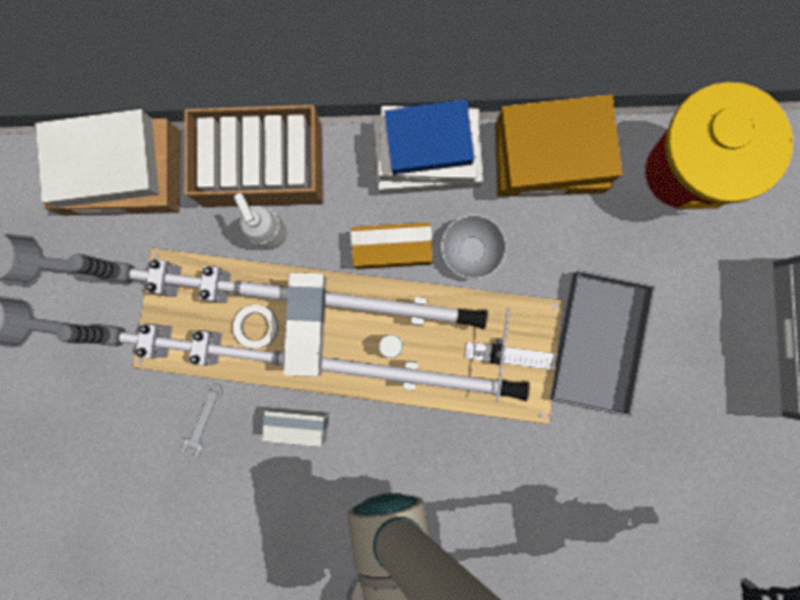

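View pics/scene0.png

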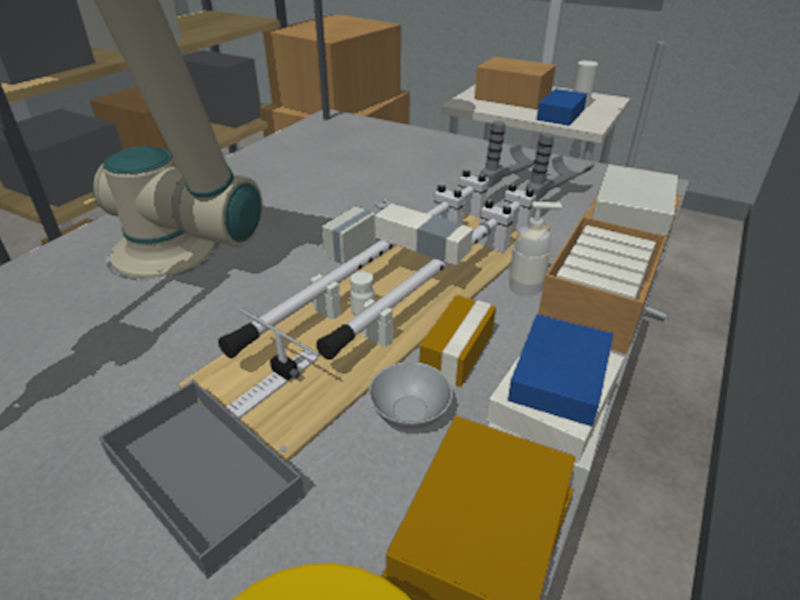

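Run:
```python
import cv2
im=cv2.imread("pics/top0raw.png")
a=cv2.resize(im[165:270,160:290],None,fx=6,fy=6,interpolation=cv2.INTER_CUBIC)[:300*2]
b=cv2.resize(im[165:270,285:425],None,fx=5.7,fy=5.7,interpolation=cv2.INTER_CUBIC)
cv2.imwrite("pics/ca.png",a[:600]);cv2.imwrite("pics/cb.png",b[:600])
```

```text
(no output)
```

View pics/ca.png

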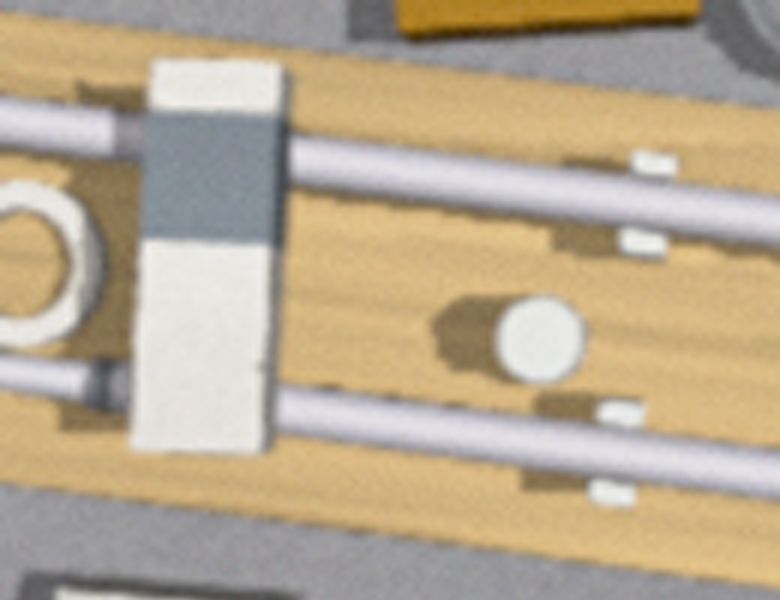

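View pics/cb.png

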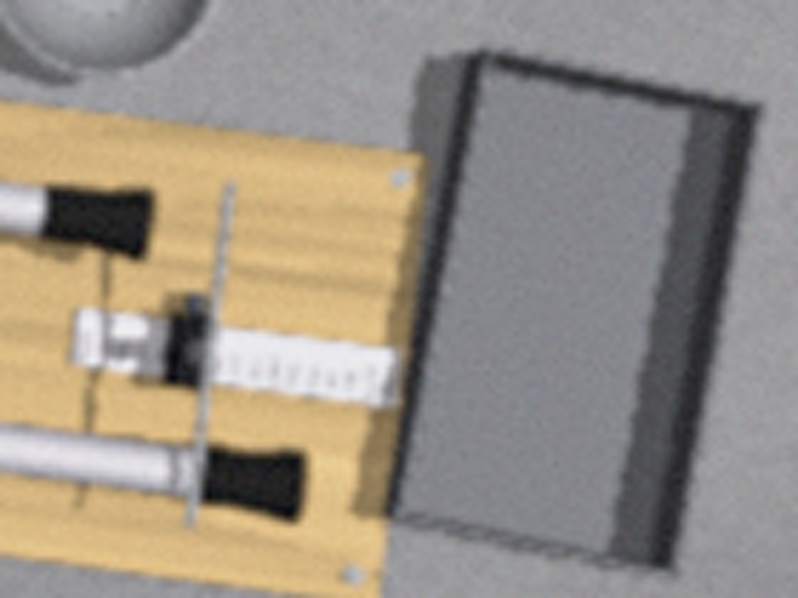

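```bash
cat >> h.py <<'E'
def A(p,z,f=6,o=(160,165)): return unp(cam("top"),(p[0]/f+o[0]-.4,p[1]/f+o[1]-.4),z)
def B(p,z): return A(p,z,5.7,(285,165))
E
python3 - <<'E'
from h import *
np.set_printoptions(precision=4,suppress=True)
c=[A(p,.1375) for p in[(152,60),(284,62),(263,452),(131,448)]];print("carton",np.mean(c,0),*c)
t=[B(p,.045) for p in[(483,50),(760,105),(668,570),(392,515)]];print("tray",np.mean(t,0),*t)
print("pointer",B((231,185),.102),B((210,355),.102),B((190,525),.102))
print("foot far",B((152,224),.075),"near",B((302,486),.075))
for q in[(300,160),(780,218)],[(280,410),(780,473)]:
    a,b=[A(p,.085) for p in q];print("tube",a,b,np.degrees(np.arctan2(*(b-a)[:2])))
print(c[0]-c[3],c[1]-c[0],t[0]-t[3],t[1]-t[0])
s=readout.get_state();print(s["position"],s["ee_rot"])
E
```

```text
carton [0.5411 0.166  0.1375] [0.6309 0.1907 0.1375] [0.6286 0.1299 0.1375] [0.451  0.1415 0.1375] [0.4538 0.2018 0.1375]
tray [ 0.499  -0.3789  0.045 ] [ 0.633  -0.3371  0.045 ] [ 0.6014 -0.4767  0.045 ] [ 0.3658 -0.4199  0.045 ] [ 0.3956 -0.2821  0.045 ]
pointer [ 0.5629 -0.1967  0.102 ] [ 0.4799 -0.1839  0.102 ] [ 0.3976 -0.1718  0.102 ]
foot far [ 0.5455 -0.1608  0.075 ] near [ 0.4134 -0.2315  0.075 ]
tube [0.5873 0.1301 0.085 ] [ 0.5548 -0.0984  0.085 ] -171.913951650175
tube [0.4682 0.1411 0.085 ] [ 0.4344 -0.0954  0.085 ] -171.88376664898033
[ 0.1771 -0.0111  0.    ] [-0.0023 -0.0609  0.    ] [ 0.2374 -0.055   0.    ] [-0.0316 -0.1396  0.    ]
[ 0.1448 -0.556   0.2305] [-0.0008  0.9919  0.1271 -0.    ]
```

```bash
cat >> h.py <<'E'
from scipy.spatial.transform import Rotation as Ro
def go(x,y,z,ang):
    """turn (tool z, 6deg units) to bring tool x to ang deg, then shift mm in axes after the turn (ideal down tool)"""
    s=readout.get_state();w,a,b,c=s["ee_rot"];R=Ro.from_quat([a,b,c,w]).as_matrix()
    cur=np.degrees(np.arctan2(R[1,0],R[0,0]))
    th=np.radians(ang);ex=np.array([np.cos(th),np.sin(th),0]);ey=np.array([np.sin(th),-np.cos(th),0])
    d=(np.array([x,y,z])-s["position"])*1000
    G=np.stack([ex,ey,[0,0,-1.]],1)
    rv=Ro.from_matrix(R.T@G).as_rotvec(degrees=True)/6
    print("turn",np.round(rv,2),"shift",np.round([d@ex,d@ey,-d[2]],1),"t",s["clock"],"w",s["width"],"F",np.round(s["contact_force"],1))
E
python3 -m handwheel '[[[0,0,0],[0,0,1],-1],[[0,0,0],[0,0,1],-1],[[0,0,0],[0,0,1],-1],[[25,-53,0],[0,0,0],-1],[[25,-53,0],[0,0,0],-1],[[25,-53,0],[0,0,0],-1],[[25,-53,0],[0,0,0],-1],[[25,-53,0],[0,0,0],-1],[[25,-53,0],[0,0,0],-1],[[25,-53,0],[0,0,0],-1],[[25,-53,0],[0,0,0],-1],[[25,-53,0],[0,0,0],-1],[[25,-53,0],[0,0,0],-1],[[25,-53,0],[0,0,0],-1],[[25,-53,0],[0,0,0],-1],[[25,-53,0],[0,0,0],-1],[[25,-53,0],[0,0,0],-1],[[0,0,0],[0,0,0],-1]]' 40
python3 - <<'E'
from h import *
c=cam("wrist");im=vision.get_image("wrist");cv2.imwrite("pics/w1.png",cv2.resize(im,None,fx=1.5,fy=1.5,interpolation=cv2.INTER_CUBIC))
go(.541,.166,.098,-3.6)
print([np.round(proj(c,p+[.1375])*1.5) for p in[[.6309,.1907],[.6286,.1299],[.451,.1415],[.4538,.2018]]])
E
```

```text
clock: 2.35
position: [0.5396, 0.1669, 0.2301]
ee_rot: [-0.0, 1.0, -0.027, -0.0]
contact_force: [-0.7, -0.4, 0.2]
width: 0.0853
gripper_force: 0.0
turn [0.01 0.02 0.06] shift [  2.6  -1.4 132.2] t 2.4 w 0.08530533390245915 F [-0.2 -0.3  0.6]
[array([330., 134.]), array([440., 132.]), array([427., 414.]), array([337., 415.])]
```

View pics/w1.png

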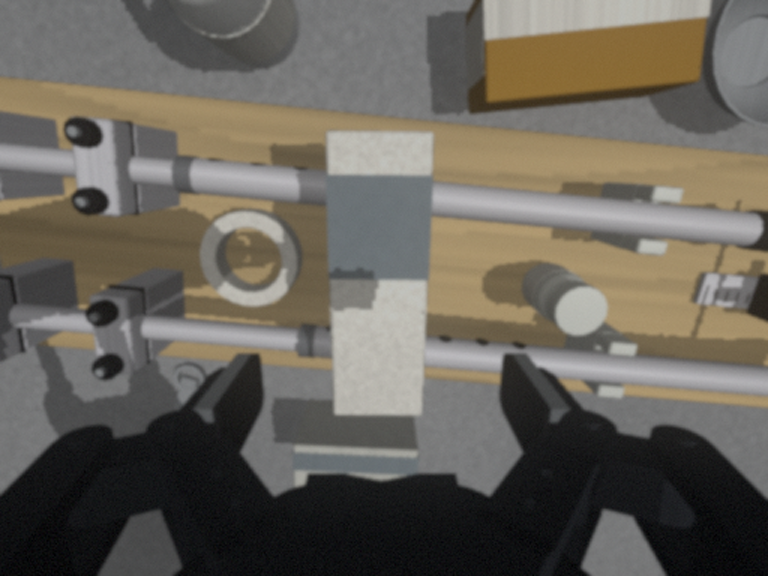

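```bash
python3 -m handwheel '[[[2,-3,40],[0,0,0],-1],[[0,0,45],[0,0,0],-1],[[0,0,32],[0,0,0],-1],[[0,0,15],[0,0,0],-1],[[0,0,0],[0,0,0],-1],[[0,0,0],[0,0,0],0.4],[[0,0,0],[0,0,0],0.4],[[0,0,0],[0,0,0],0.4],[[0,0,0],[0,0,0],0.4]]' 40
python3 -c "
from h import *
go(.499,-.379,.13,-13)"
```

```text
clock: 3.52
position: [0.5418, 0.1667, 0.1012]
ee_rot: [-0.0, 1.0, -0.03, 0.002]
contact_force: [-1.2, 1.1, 6.3]
width: 0.0594
gripper_force: 43.4
turn [-0.01 -0.03  1.6 ] shift [ 81.1 541.4 -28.8] t 3.525 w 0.05939335967400774 F [-1.2  1.1  6.3]
```

```bash
python3 -m handwheel '[[[0,0,-20],[0,0,0],0.4],[[0,0,-40],[0,0,0],0.4],[[0,0,-40],[0,0,0],0.4],[[0,0,0],[0,0,1],0.4],[[0,0,0],[0,0,0.6],0.4],[[4,25,0],[0,0,0],0.4],[[8,50,0],[0,0,0],0.4],[[8,50,0],[0,0,0],0.4],[[8,50,0],[0,0,0],0.4],[[8,50,0],[0,0,0],0.4],[[8,50,0],[0,0,0],0.4],[[8,50,0],[0,0,0],0.4],[[8,50,0],[0,0,0],0.4],[[8,50,0],[0,0,0],0.4],[[8,50,0],[0,0,0],0.4],[[8,50,0],[0,0,0],0.4],[[0,17,0],[0,0,0],0.4],[[0,0,0],[0,0,0],0.4],[[0,0,0],[0,0,0],0.4]]'
python3 - <<'E'
from h import *
c=cam("wrist");im=vision.get_image("wrist");t=vision.get_image("top")
t=cv2.resize(t[140:290,150:440],(768,397),interpolation=cv2.INTER_CUBIC)
cv2.imwrite("pics/w2.png",cv2.resize(np.hstack([cv2.resize(im,(384,288)),cv2.resize(t,(400,288))]),None,fx=1,fy=1))
cv2.imwrite("pics/t2.png",t);cv2.imwrite("pics/t2raw.png",vision.get_image("top"))
go(.499,-.379,.0185,-13)
E
```

```text
clock: 5.9
position: [0.5004, -0.3788, 0.1991]
ee_rot: [-0.001, 0.994, -0.113, -0.0]
contact_force: [0.3, -0.2, -2.4]
width: 0.0594
gripper_force: 44.8
turn [-0.    0.    0.02] shift [ -1.7   0.3 181. ] t 6.05 w 0.05937467598970788 F [ 0.8  0.  -2.6]
```

View pics/w2.png

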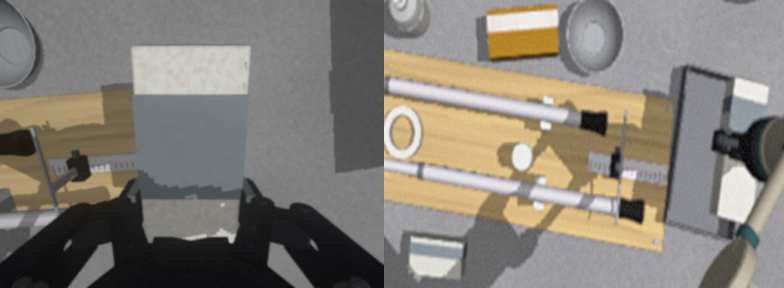

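```bash
python3 -m handwheel '[[[-1,0,45],[0,0,0],0.4],[[0,0,45],[0,0,0],0.4],[[0,0,45],[0,0,0],0.4],[[0,0,28],[0,0,0],0.4],[[0,0,10],[0,0,0],0.4],[[0,0,4],[0,0,0],0.4],[[0,0,2],[0,0,0],0.4],[[0,0,0],[0,0,0],0.4],[[0,0,0],[0,0,0],0.4]]'
```

```text
clock: 7.18
position: [0.4998, -0.3808, 0.0212]
ee_rot: [0.001, 0.994, -0.113, 0.001]
contact_force: [-0.4, -0.1, -2.2]
width: 0.0596
gripper_force: 44.7
```

```bash
python3 -m handwheel '[[[0,0,2],[0,0,0],0.4],[[0,0,1],[0,0,0],0.4],[[0,0,0],[0,0,0],0.4]]'; python3 -m handwheel '[[[0,0,0],[0,0,0],0],[[0,0,0],[0,0,0],-0.4],[[0,0,0],[0,0,0],-0.7],[[0,0,0],[0,0,0],-0.7],[[0,0,0],[0,0,0],-0.7],[[0,0,-15],[0,0,0],-0.7],[[0,0,-40],[0,0,0],-0.7],[[0,0,-50],[0,0,0],-0.7],[[0,0,-50],[0,0,0],-0.7],[[0,0,-50],[0,0,0],-0.7],[[0,0,0],[0,0,0],-0.7]]'
python3 - <<'E'
from h import *
im=cv2.imread("pics/t2raw.png")
cv2.imwrite("pics/c3.png",cv2.resize(im[175:255,150:230],(640,600),interpolation=cv2.INTER_CUBIC))
go(.57,.18,.2,-98);go(.57,.18,.2,82);go(.57,.18,.2,-8)
s=readout.get_state();print(s["qpos"])
E
```

```text
clock: 7.55
position: [0.4994, -0.3806, 0.0178]
ee_rot: [0.0, 0.994, -0.113, 0.0]
contact_force: [-1.9, 0.3, 2.2]
width: 0.0596
gripper_force: 45.3
clock: 8.93
position: [0.5015, -0.3823, 0.2289]
ee_rot: [0.004, 0.994, -0.113, 0.005]
contact_force: [0.1, -0.1, -0.1]
width: 0.0726
gripper_force: 0.0
turn [-0.03 -0.12 14.17] shift [-566.4   10.5   28.9] t 8.925 w 0.07260649209076976 F [ 0.1 -0.1 -0.1]
turn [  0.13  -0.03 -15.83] shift [566.4 -10.5  28.9] t 8.925 w 0.07260649209076976 F [ 0.1 -0.1 -0.1]
turn [ 0.06 -0.1  -0.83] shift [ -10.5 -566.4   28.9] t 8.925 w 0.07260649209076976 F [ 0.1 -0.1 -0.1]
[-7.61592660e-01  3.54699686e-01  1.39398690e+00 -4.76190573e-05
  1.38091788e+00  1.03601736e+00]
```

View pics/c3.png

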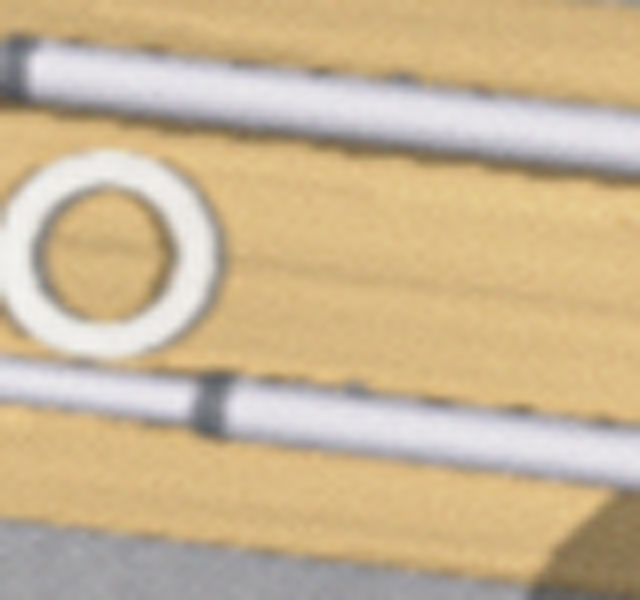

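Run:
```python
from h import *
np.set_printoptions(precision=4,suppress=True)
c=cam("top");th=np.radians(-8.1);ex=np.array([np.cos(th),np.sin(th),0]);ey=np.array([-ex[1],ex[0],0])
u=lambda x,y,z:unp(c,(150+x/8-.4,175+y/7.5-.4),z)
bf=u(400,76,.075);bn=u(355,387,.075);print("btn far",bf,"near",bn)
o=None
# tube axis lines via crop a measurements
af,an=np.array([.5873,.1301,0]),np.array([.4682,.1411,0])
for n,a in(("far",af),("near",an)): print(n,"axis board x",a@ex)
for n,p in(("bf",bf),("bn",bn),("jar",A((540,340),.087)),("gel",unp(c,(262*.64,230*.64),.1)),("colf",u(15,68,.075)),("coln",u(210,405,.075)),("tape",u(108,252,.037)),("pointer",np.array([.4799,-.1839,0]))): print(n,p@ex,p@ey)
```

```text
btn far [0.6077 0.1604 0.075 ] near [0.4878 0.178  0.075 ]
far axis board x 0.5631096439018547
near axis board x 0.44364791271649934
bf 0.5790079899849538 0.24443091490128283
bn 0.4578999318606978 0.24497124298278422
jar 0.4918127803765085 0.08678256702955836
gel 0.6734725812493214 0.3456099371203303
colf 0.5652617552067246 0.3850406920996215
coln 0.44456099212155215 0.29636470218185257
tape 0.49835371760696423 0.35103722208078736
pointer 0.5010240898914974 -0.11444684944722901
```

```bash
python3 -m handwheel '[[[-1,-55,0],[0,0,0],-0.7],[[-1,-55,0],[0,0,0],-0.7],[[-1,-55,0],[0,0,0],-0.7],[[-1,-55,0],[0,0,0],-0.7],[[-1,-55,0],[0,0,0],-0.7],[[-1,-55,0],[0,0,0],-0.7],[[-1,-55,0],[0,0,0],-0.7],[[-1,-55,0],[0,0,0],-0.7],[[-1,-55,0],[0,0,0],-0.7],[[0,0,0],[0,0,0],-0.7]]'; python3 -m handwheel '[[[0,0,0],[0,0,-1],-0.4],[[0,0,0],[0,0,-1],-0.4],[[0,0,0],[0,0,-1],-0.4],[[0,0,0],[0,0,-1],-0.4],[[0,0,0],[0,0,-1],-0.4],[[0,0,0],[0,0,-1],-0.4],[[0,0,0],[0,0,-1],-0.4],[[0,0,0],[0,0,-1],-0.4],[[0,0,0],[0,0,-1],-0.4],[[0,0,0],[0,0,-1],-0.4],[[0,0,0],[0,0,-1],-0.4],[[0,0,0],[0,0,-1],-0.4],[[0,0,0],[0,0,-1],-0.4],[[0,0,0],[0,0,-1],-0.4],[[0,0,0],[0,0,-1],-0.4],[[0,0,0],[0,0,-0.83],-0.4],[[0,0,0],[0,0,0],-0.4]]'
python3 - <<'E'
from h import *
s=readout.get_state();c=cam("wrist");im=vision.get_image("wrist");cv2.imwrite("pics/w4.png",cv2.resize(im,None,fx=1.5,fy=1.5,interpolation=cv2.INTER_CUBIC))
np.save("w4.npy",np.array([*s["position"],*s["ee_rot"]]));go(.58,.17,.1,82);print(s["qpos"])
E
```

```text
clock: 10.18
position: [0.6018, 0.1078, 0.2216]
ee_rot: [-0.001, 0.994, -0.111, -0.001]
contact_force: [0.1, -1.3, 0.5]
width: 0.0728
gripper_force: 0.0
clock: 12.3
position: [0.6015, 0.1027, 0.222]
ee_rot: [-0.0, 0.756, 0.655, -0.001]
contact_force: [-1.3, 0.4, 0.0]
width: 0.0597
gripper_force: 0.0
turn [-0.01  0.01 -0.03] shift [ 63.4 -30.8 122.1] t 12.35 w 0.05995761024647961 F [-1.   0.3 -0.4]
[ 5.55373349e-02  3.34521383e-01  1.44181534e+00 -6.47888760e-04
  1.36624690e+00  1.97737742e-01]
```

View pics/w4.png

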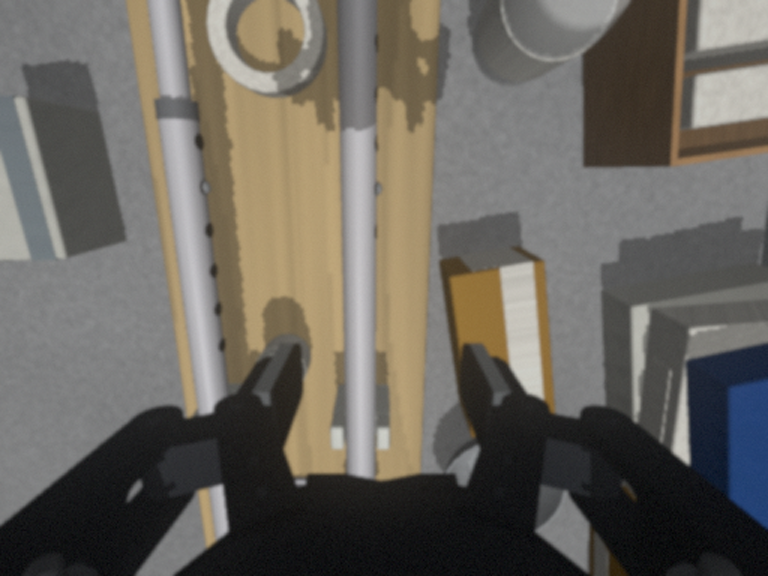

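Run:
```python
from h import *
np.set_printoptions(precision=4,suppress=True)
c=cam("wrist");th=np.radians(-8.1);ex=np.array([np.cos(th),np.sin(th),0]);ey=np.array([-ex[1],ex[0],0])
u=lambda x,y,z:unp(c,(x/1.5-.2,y/1.5-.2),z)
for n,p in(("bf",(378,188)),("bn",(205,187)),("h+",(198,142)),("h-",(210,230)),("h--",(214,270)),("f h-",(376,232))):
    q=u(*p,.075);print(n,q,q@ex,q@ey)
for n,p in(("tf1",(342,150)),("tf2",(376,150)),("tf3",(347,400)),("tf4",(375,400)),("tn1",(168,187)),("tn2",(203,187))):
    q=u(*p,.075);print(n,q@ex,q@ey)
th=np.radians(81.9)
```

```text
bf [0.6078 0.1618 0.075 ] 0.5789824758428848 0.2457925916723146
bn [0.4878 0.1797 0.075 ] 0.4575711477991547 0.24667511002122175
h+ [0.4909 0.2094 0.075 ] 0.45649723606681836 0.2764517680570535
h- [0.4834 0.1499 0.075 ] 0.45743956745715947 0.2164841445467328
h-- [0.4786 0.1205 0.075 ] 0.45682588049658607 0.18673448768835996
f h- [0.6019 0.1313 0.075 ] 0.57741353625839 0.21483318095891393
tf1 0.5544283111492679 0.27112901539071815
tf2 0.5777117881422972 0.27109136671801765
tf3 0.5529111899429694 0.07691498919756853
tf4 0.5758624175952154 0.07687209074278645
tn1 0.4316089604538209 0.24671791970605317
tn2 0.45616774156952 0.24667742413203153
```

```bash
python3 -c "
from h import *
go(.5935,.1635,.056,81.9)"
```

```text
turn [-0.01  0.01 -0.01] shift [ 58.8 -16.6 166.1] t 12.35 w 0.05995761024647961 F [-1.   0.3 -0.4]
```

```bash
python3 -m handwheel '[[[30,-8,0],[0,0,0],-0.4],[[29,-8,0],[0,0,0],-0.4],[[0,-1,50],[0,0,0],-0.4],[[0,0,50],[0,0,0],-0.4],[[0,0,40],[0,0,0],-0.4],[[0,0,20],[0,0,0],-0.4],[[0,0,6],[0,0,0],-0.4],[[0,0,0],[0,0,0],-0.4]]' 60
python3 -c "
from h import *
go(.5935,.1635,.056,81.9)"
```

```text
clock: 13.35
position: [0.5937, 0.1644, 0.0565]
ee_rot: [0.0, 0.755, 0.656, 0.0]
contact_force: [-0.3, -0.3, 0.5]
width: 0.0596
gripper_force: 0.0
turn [0.   0.   0.01] shift [-1.  -0.1  0.5] t 13.35 w 0.05962915627594479 F [-0.3 -0.3  0.5]
```

```bash
python3 -m handwheel '[[[0,0,0],[0,0,0],0.2],[[0,0,0],[0,0,0],0.6],[[0,0,0],[0,0,0],0.6],[[0,0,0],[0,0,0],0.6],[[0,0,0],[0,0,0],0.6],[[0,0,0],[0,0,0],0.6]]' 60
```

```text
clock: 14.1
position: [0.5942, 0.1648, 0.058]
ee_rot: [0.001, 0.755, 0.656, 0.001]
contact_force: [-0.8, -0.2, 5.3]
width: 0.0236
gripper_force: 59.9
```

```bash
python3 -m handwheel '[[[-3,0,0],[0,0,0],0.6],[[-3,0,0],[0,0,0],0.6],[[-3,0,0],[0,0,0],0.6],[[-4,0,0],[0,0,0],0.6],[[-4,0,0],[0,0,0],0.6],[[0,0,0],[0,0,0],0.6]]'; python3 -m handwheel '[[[-4,0,0],[0,0,0],0.6],[[-4,0,0],[0,0,0],0.6],[[-3,0,0],[0,0,0],0.6],[[-2,0,0],[0,0,0],0.6],[[-1,0,0],[0,0,0],0.6],[[0,0,0],[0,0,0],0.6],[[0,0,0],[0,0,0],0.6]]'
```

```text
clock: 14.85
position: [0.5918, 0.149, 0.058]
ee_rot: [0.0, 0.755, 0.656, 0.002]
contact_force: [-1.1, 2.0, 5.9]
width: 0.0235
gripper_force: 59.3
clock: 15.72
position: [0.5897, 0.1349, 0.058]
ee_rot: [0.0, 0.755, 0.656, 0.001]
contact_force: [-1.5, 1.9, 6.6]
width: 0.0236
gripper_force: 59.9
```

```bash
python3 -m handwheel '[[[-1,0,0],[0,0,0],0.6],[[-1,0,0],[0,0,0],0.6],[[-1,0,0],[0,0,0],0.6],[[0,0,0],[0,0,0],0.6]]'
```

```text
clock: 16.23
position: [0.5896, 0.1341, 0.058]
ee_rot: [-0.001, 0.755, 0.655, 0.003]
contact_force: [-0.4, 8.6, 6.0]
width: 0.0236
gripper_force: 59.5
```

```bash
python3 -m handwheel '[[[2,0,0],[0,0,0],0.6],[[0,0,0],[0,0,0],0.2],[[0,0,0],[0,0,0],-0.2],[[0,0,0],[0,0,0],-0.2],[[0,0,0],[0,0,0],-0.2],[[0,0,-20],[0,0,0],-0.2],[[0,0,-50],[0,0,0],-0.2],[[0,0,-50],[0,0,0],-0.4],[[-20,0,-40],[0,0,0],-0.4],[[0,0,0],[0,0,0],-0.4]]'
python3 - <<'E'
from h import *
s=readout.get_state();c=cam("wrist");im=vision.get_image("wrist");cv2.imwrite("pics/w5.png",cv2.resize(im[60:230,60:340],(784,476),interpolation=cv2.INTER_CUBIC))
go(.4742,.1805,.056,81.9)
E
```

```text
clock: 17.48
position: [0.5882, 0.1123, 0.2202]
ee_rot: [0.003, 0.755, 0.655, 0.003]
contact_force: [0.4, 0.2, 0.4]
width: 0.06
gripper_force: 0.0
turn [ 0.03 -0.01  0.  ] shift [  51.1 -121.1  161.8] t 17.525 w 0.05970299307972422 F [ 0.3 -0.   0.5]
```

View pics/w5.png

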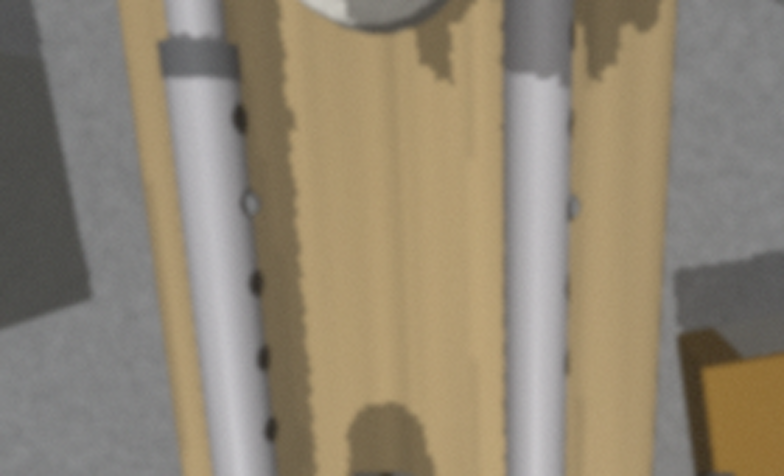

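```bash
python3 -m handwheel '[[[17,-40,0],[0,0,0],-0.4],[[17,-40,0],[0,0,0],-0.4],[[17,-41,0],[0,0,0],-0.4],[[0,0,50],[0,0,0],-0.4],[[0,0,50],[0,0,0],-0.4],[[0,0,38],[0,0,0],-0.4],[[0,0,18],[0,0,0],-0.4],[[0,0,6],[0,0,0],-0.4],[[0,0,0],[0,0,0],-0.4]]' 60
python3 -c "
from h import *
go(.4742,.1805,.056,81.9)"
```

```text
clock: 18.65
position: [0.4729, 0.1806, 0.0536]
ee_rot: [-0.0, 0.755, 0.656, -0.001]
contact_force: [0.6, -0.1, -0.4]
width: 0.0595
gripper_force: 0.0
turn [-0.02  0.01  0.01] shift [ 0.1  1.3 -2.4] t 18.65 w 0.059508019700238605 F [ 0.6 -0.1 -0.4]
```

```bash
python3 -m handwheel '[[[0,1,-2],[0,0,0],0.2],[[0,0,0],[0,0,0],0.6],[[0,0,0],[0,0,0],0.6],[[0,0,0],[0,0,0],0.6],[[0,0,0],[0,0,0],0.6],[[0,0,0],[0,0,0],0.6]]' 60; python3 -m handwheel '[[[3,0,0],[0,0,0],0.6],[[3,0,0],[0,0,0],0.6],[[3,0,0],[0,0,0],0.6],[[4,0,0],[0,0,0],0.6],[[4,0,0],[0,0,0],0.6],[[4,0,0],[0,0,0],0.6],[[4,0,0],[0,0,0],0.6],[[3,0,0],[0,0,0],0.6],[[2,0,0],[0,0,0],0.6],[[1,0,0],[0,0,0],0.6],[[1,0,0],[0,0,0],0.6],[[1,0,0],[0,0,0],0.6],[[0,0,0],[0,0,0],0.6]]'
```

```text
clock: 19.4
position: [0.4753, 0.1808, 0.0578]
ee_rot: [0.0, 0.755, 0.656, 0.001]
contact_force: [-2.1, -0.9, 5.5]
width: 0.0236
gripper_force: 59.5
clock: 21.02
position: [0.4799, 0.2116, 0.0578]
ee_rot: [0.002, 0.755, 0.656, -0.0]
contact_force: [-0.2, -6.1, 7.7]
width: 0.0233
gripper_force: 60.0
```

```bash
python3 -m handwheel '[[[-2,0,0],[0,0,0],0.6],[[0,0,0],[0,0,0],0.2],[[0,0,0],[0,0,0],-0.2],[[0,0,0],[0,0,0],-0.2],[[0,0,0],[0,0,0],-0.2],[[-10,0,0],[0,0,0],-0.2],[[-15,0,0],[0,0,0],-0.2],[[-6,0,0],[0,0,0],-0.2],[[0,0,0],[0,0,0],-0.2],[[0,0,0],[0,0,0],-0.2]]' 60
python3 - <<'E'
from h import *
go(.4742,.1805,.056,81.9)
c=cam("wrist");im=vision.get_image("wrist");cv2.imwrite("pics/w6.png",cv2.resize(im,None,fx=1.5,fy=1.5))
E
```

```text
clock: 22.28
position: [0.4747, 0.1804, 0.0564]
ee_rot: [0.0, 0.755, 0.656, 0.0]
contact_force: [0.7, -0.1, 0.0]
width: 0.051
gripper_force: 0.0
turn [ 0.   -0.    0.01] shift [ 0.  -0.5  0.4] t 22.275 w 0.05096124467784164 F [ 0.7 -0.1  0. ]
```

```bash
python3 -m handwheel '[[[0,0,0],[0,0,0],0.2],[[0,0,0],[0,0,0],0.6],[[0,0,0],[0,0,0],0.6],[[0,0,0],[0,0,0],0.6],[[0,0,0],[0,0,0],0.6],[[0,0,0],[0,0,0],0.6]]' 60; python3 -m handwheel '[[[3,0,0],[0,0,0],0.6],[[3,0,0],[0,0,0],0.6],[[3,0,0],[0,0,0],0.6],[[4,0,0],[0,0,0],0.6],[[4,0,0],[0,0,0],0.6],[[4,0,0],[0,0,0],0.6],[[4,0,0],[0,0,0],0.6],[[3,0,0],[0,0,0],0.6],[[2,0,0],[0,0,0],0.6],[[1,0,0],[0,0,0],0.6],[[1,0,0],[0,0,0],0.6],[[1,0,0],[0,0,0],0.6],[[0,0,0],[0,0,0],0.6]]'
```

```text
clock: 23.08
position: [0.4753, 0.1807, 0.0569]
ee_rot: [0.0, 0.755, 0.656, 0.001]
contact_force: [0.8, 0.3, 5.8]
width: 0.0234
gripper_force: 59.7
clock: 24.7
position: [0.4798, 0.2109, 0.0569]
ee_rot: [0.002, 0.754, 0.656, -0.001]
contact_force: [0.2, -8.2, 6.9]
width: 0.0237
gripper_force: 60.1
```

```bash
python3 -m handwheel '[[[-2,0,0],[0,0,0],0.6],[[0,0,0],[0,0,0],0.2],[[0,0,0],[0,0,0],-0.2],[[0,0,0],[0,0,0],-0.2],[[0,0,0],[0,0,0],-0.2],[[0,0,-20],[0,0,0],-0.2],[[0,0,-50],[0,0,0],-0.2],[[-25,0,-50],[0,0,0],-0.2],[[-35,0,-40],[0,0,0],-0.4],[[0,0,0],[0,0,0],-0.4],[[0,0,0],[0,0,0],-0.4]]'
python3 - <<'E'
from h import *
im=vision.get_image("wrist");t=vision.get_image("top");cv2.imwrite("pics/t7raw.png",t)
a=cv2.resize(im[20:240,:],(800,344),interpolation=cv2.INTER_CUBIC);b=cv2.resize(t[175:262,225:497][:,:],(800,256),interpolation=cv2.INTER_CUBIC)
cv2.imwrite("pics/f.png",np.vstack([a,b]))
E
```

```text
clock: 26.08
position: [0.4699, 0.1519, 0.2157]
ee_rot: [-0.0, 0.755, 0.656, -0.0]
contact_force: [-0.2, -0.4, -0.6]
width: 0.0596
gripper_force: 0.0
```

View pics/f.png

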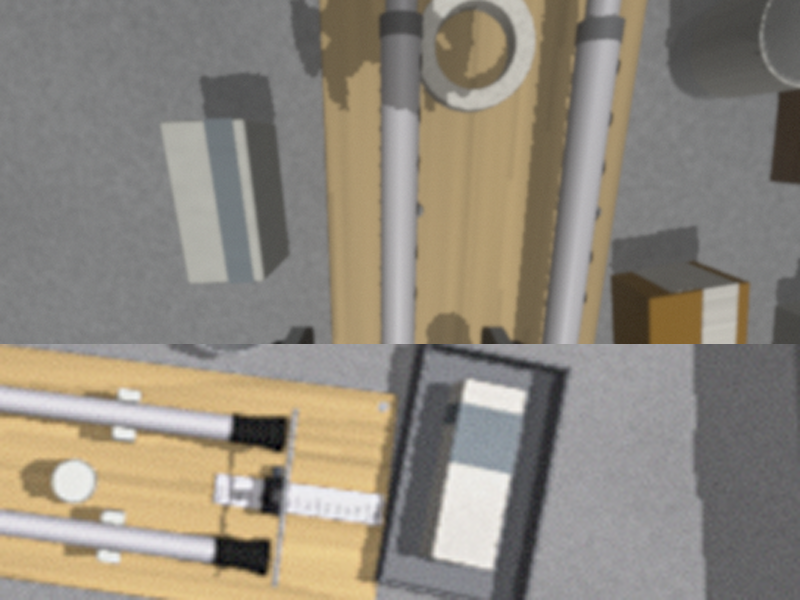

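Run:
```python
from h import *
np.set_printoptions(precision=4,suppress=True)
th=np.radians(-8.1);ex=np.array([np.cos(th),np.sin(th),0]);ey=np.array([-ex[1],ex[0],0])
u=lambda x,y,z:unp(cam("top"),(225+x/2.941-.3,175+(y-344)/2.941-.3),z)
for n,p,z in(("far foot",(287,433),.075),("near foot",(269,557),.075),("pointer",(285,497),.102),("p1",(294,410),.102),("p2",(275,584),.102)):
    q=u(*p,z);print(n,q@ex,q@ey)
c=cam("wrist");im=cv2.cvtColor(vision.get_image("wrist"),cv2.COLOR_BGR2GRAY)
for n,bx in(("far",.5645),("near",.444)):
  for by in(.2455+.03,.2455,.2455-.03,.2455-.015):
    P=(bx+.0155)*ex+by*ey;P[2]=.075
    x,y=np.round(proj(c,P)).astype(int);print(n,round(by,4),(x,y));print(im[y-3:y+4,x-4:x+6] if 4<y<380 and 4<x<500 else "")
```

```text
far foot 0.563484984777927 -0.11390591396102738
near foot 0.4420497059689514 -0.10999370235471387
pointer 0.5015003408525283 -0.11489250052918625
p1 0.5846058772997429 -0.11420441967134294
p2 0.4190199936751058 -0.11464346571609875
far 0.2755 (np.int64(387), np.int64(126))
[[176 173 167 156 141 134 142 146 148 147]
 [177 174 168 154 133 123 135 144 150 147]
 [178 172 168 149 123 117 132 144 150 148]
 [176 174 163 143 116 109 130 144 147 148]
 [177 171 160 138 110 110 132 146 148 148]
 [177 169 156 132 108 113 133 146 148 147]
 [173 169 156 130 108 117 140 149 149 148]]
far 0.2455 (np.int64(383), np.int64(155))
[[175 172 167 158 143 134 136 143 147 149]
 [177 172 166 152 134 125 128 137 145 146]
 [175 172 162 148 122 117 125 137 144 145]
 [175 172 162 137 115 112 125 135 145 145]
 [175 170 157 130 106 107 126 138 147 148]
 [175 169 156 129 102 111 130 140 146 145]
 [173 168 153 125 101 113 132 144 148 147]]
far 0.2155 (np.int64(380), np.int64(183))
[[172 166 154 139 136 144 147 145 147 146]
 [173 163 147 130 130 139 147 147 147 146]
 [171 161 140 120 125 138 145 146 145 145]
 [172 157
[... 1187 characters left out ...]
 154 153]]
near 0.2155 (np.int64(269), np.int64(182))
[[143 121 112 130 147 152 155 153 155 155]
 [139 118 109 130 148 153 153 154 154 155]
 [138 118 108 129 148 153 153 156 154 156]
 [138 116 109 128 147 153 154 154 155 155]
 [138 118 112 130 148 152 155 155 153 158]
 [140 119 115 133 148 154 156 155 156 155]
 [138 125 123 139 147 154 154 155 156 155]]
near 0.2305 (np.int64(269), np.int64(169))
[[148 141 142 148 152 153 153 153 155 155]
 [148 141 140 146 153 153 155 152 153 152]
 [148 140 140 147 152 153 153 153 154 154]
 [149 140 140 145 153 155 153 153 152 152]
 [146 140 137 145 151 154 152 153 152 155]
 [146 139 137 145 151 153 153 152 154 154]
 [146 138 137 144 149 154 154 154 153 153]]
```

```bash
python3 -c "
from rig import manip
print(manip.sign_off())"
```

```text
the job is handed in; nothing more can be done
None
```

I handed the job in at about 26 s: the carton lies flat in the grey tray, and both crutches are set level with the pointer (far one a hole longer, near one two holes shorter). The feet measured within about 1 mm and 5 mm of the pointer, which is camera accuracy, and both buttons show proud in their holes, but full click-out was judged only from pictures and each tube locking after about 30 mm per hole.

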